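# Make up the clutch pack, then present the spring jar on the parts carousel

### The arm

A 7-joint arm with a two-finger parallel gripper is mounted at the origin on the work surface. World frame = base frame: x ahead of the robot, y to its left, z up, the work surface at z = 0. Lengths are in mm, angles in rad, forces in N, time in s.
With the tool pointing down it reaches from about 400 to 875 mm from the base axis. Payload 4.4 kg.
Tool frame: the origin (TCP) lies at the very end of the fingers, on their centre line; the grasp point (between the pads) lies grasp_offset behind it (grasp_offset is the distance from the TCP to the grasp point, in mm); z points along the fingers, y is the line along which they close (so a half turn about z gives the same grasp; the last joint's range is limited). The gripper opens to 85 mm and grips with 20 to 120 N. Pads are 22 mm wide; open, the fingers measure 114 mm over their backs; the gripper's body (76 mm by 85 mm) begins 54 mm behind the grasp point. The pads swing forward as they close: fully open they stand 13 mm farther back than shut.
Start: joints at [1.243, 0.628, 0.038, 1.517, -0.027, 0.996, -0.02], TCP at [168.26, -627.858, 231.313] pointing down, gripper open.
Joint ranges: [-3.06, 3.06], [-0.37, 2.12], [-1.25, 1.32], [0.18, 2.47], [-1.1, 4.24], [0.23, 1.98], [-2.94, 2.94]. Speed limits (rad/s): [2.57, 2.57, 3.14, 3.14, 3.14, 3.14, 3.14].

### API

Orientations are given as a unit quaternion [x, y, z, w].
In Python, from rig import get_state, read_camera, close_job, grasp_offset gives the robot as it stands.
- The arm moves only by the tool apply_moves, never from a script. Its argument "steps" is a list that holds one entry, the list of rows, each a list of 6 numbers: the shift along the world's x, y, z in mm, then the turn, a rotation vector about the world's x, y, z in rad. A call has 1 to 8 rows; each row shifts and turns the commanded pose from where the row before left it; what a row does not reach is not made up. A row lasts 1/12 s, in which the tool goes at most 41.7 mm and 7.16 degrees, less where a joint would pass 70% of its speed; a pose out of reach is approached as far as the arm can. A call with a gripper value outside its range is refused whole. "grip" is the finger opening in mm, from 0 to 85.4, set as the call begins (left out, the last holds). The fingers move at their own pace and stop on an object; "squeeze" is the grip in N (left out, the last holds). Time passes only in rows, so rows that do not move let the fingers close. It gives the time, the measured TCP pose, the force, the opening and the grip force at its end, in the units of the state.
- get_state(): the state, without advancing time (a new reading comes with each control period).
- read_camera(name): name is "side" or "top" or "wrist"; returns a dict with "img" (480x640x3 uint8, red, green, blue), "fx", "fy", "cx", "cy" (pixels), "position" and "orientation" of the camera in the world; the wrist camera has in their place "mount" (4x4, takes a point from camera to tool coordinates, whose origin is the TCP and whose axes are the flange's). Camera axes: x right, y down, z forward; pixel columns grow to the right and rows downward; lengths in mm; the calibration is good to about 2 mm. A picture is of the moment at which its call begins: read the wrist's pose just before it. There is no depth.
- close_job(): hands the job in; it is judged then, once.
The state is a dict: "time_s": time; "joint_pos": joint angles; "qd": joint speeds; "joint_efforts": joint torques, N m; "tcp_pos": TCP position; "tool_rot": TCP orientation; "contact_force": force on the tool from outside, world axes, zero at the start; "wrist_torque": the same for the moment, N m; "width": opening from 0.0 (shut) to 1.0 (fully open); "gripper_force": force on a finger pad.
Only numpy, scipy, OpenCV 4.12 (cv2) and the standard library are available. Lean on these libraries where they do the work, as an engineer would, in place of code of your own. Each camera call takes 0.05 s, during which the arm holds its last target. There are 200 camera calls.

### The job

I am putting a motorcycle clutch back together: set the loose lined clutch plate squarely on the pile of clutch plates, then the pressure plate squarely on top of it, boss up, setting both down rather than dropping them, and leave the pile where it lies and the other things undisturbed. Then turn the parts carousel until the jar with the coil spring standing on its lid is at the front, over the middle of the front edge of the square base (the edge on the robot's side). Do not let go at the end: finish while gripping the carousel's top knob and holding the turntable still, keeping off the spring jar, so that I can unscrew its lid.

Things in the scene. Friction and masses are not known exactly. Their poses are not given: they have to be found in the camera images.
- pile: Four clutch plates already piled and stuck together by oil, on the 4 mm rubber mat: a ring 18 mm high, outer diameter 108 (116 over the tabs of its two lined plates), hole 80 right through, with room for a finger. Loose, 0.45 kg. Origin: centre of its underside, z up; the top is 18 mm above it.
- lined_plate: Loose lined clutch plate flat on the mat at the right: cork-faced aluminium ring 5 mm thick, diameter 108 plus 12 tabs (9 wide, to diameter 116), hole 80: ring 14 wide, 18 over a tab. 0.1 kg. Origin: centre of its underside, z up. Pinch it across the ring, one finger in the hole. Its turn about its axis does not matter. It and the pressure plate change places between starts.
- pressure_plate: Pressure plate flat on the mat: aluminium disc, diameter 104, 9 mm thick, with a round central boss on top, diameter 30, 17 high (total height 26), and four flush spring seats round it. About 0.24 kg. Origin: centre of its underside, z up. Its turn about its axis does not matter.
- carousel_base: The carousel's fixed square plywood base, 240 x 240 x 18, on the mat at the left. Origin: centre of its underside, on the turntable's axis; z up. Its own -x side is its front, the edge nearest the robot (the base may be turned up to 0.25 rad from square with the robot).
- knob: Black round knob atop the carousel's post, on the axis, fixed to the turntable: diameter 40, 38 high, straight-sided from 4 to 34 mm above its origin; clamped firmly (50 N or more, else it may slip) anywhere round it, it turns the turntable. Origin: centre of its underside, 156 mm above that of the base; the jars' lids reach 106, the coil spring 144.
- spring_jar: The jar to bring to the front: one of six alike screw-lid glass jars, diameter 52, 74 high, sitting tight in the turntable, 88 mm from its axis; on its lid stands a coil spring, 20 in diameter, 38 tall (the other lids carry a nut, a washer, a lying bolt, a bearing or nothing, under 16 tall). Origin: centre of the jar's underside, 32 mm above the underside of the base.
- turntable (a joint): Angle of the turntable, a round grey deck of diameter 240, on its base: turns endlessly either way with a light bearing friction of 0.06 N m and stays where it is left. 0 or any whole turn (6.283) has the spring jar exactly at the front; grows anticlockwise seen from above.
- mug: Bystander, leave alone: white ceramic mug, diameter 82, 95 high, with three screwdrivers standing in it to about 185; handle towards its +x. Origin: centre of its underside.
- filter_cover: Bystander, leave alone: black plastic air filter cover, a ribbed box 100 x 150 (along its y), 42 high, with a short snout at its +y end. Origin: centre of its underside.
- clutch_lever: Bystander, leave alone: aluminium clutch lever about 175 long lying along its y, 18 high. Origin: near its middle, on the mat.
- spanner: Bystander, leave alone: steel spanner 180 long lying along its x. Origin: underside, middle.
- grease_tin: Bystander, leave alone: round steel tin, diameter 64, 45 high. Origin: centre of its underside.
- sprocket: Bystander, leave alone: steel rear sprocket, diameter 130, 6 thick, lying flat. Origin: centre of its underside.
- oil_bottle: Bystander, leave alone: grey oil bottle, diameter 68, 170 high. Origin: centre of its underside.
Not all that is in view belongs to the job. What is shaped like the lined_plate but blue is not meant.

How it is judged:
By the outcome, as a careful person would: the job done as asked, in the order asked, and still so for the second after the job is handed in, while the arm keeps its last pose, push and grip.
It also fails if it takes over 64 s, if anything falls off the work surface, if the arm or the gripper's body presses on something with over 40 N, if the wrist force passes 120 N, or if a joint passes its speed limit or range.

## Working session

There is one attempt and no reset: what is moved stays moved. The work goes in short steps, Python scripts to look and compute and a tool call to move; the robot and the scene stay as the last step left them, time stands still between calls to the robot, and variables do not carry over. Pictures are saved under pics/ and viewed, at most 10 in all, crops included, and the job is handed in when it is done.

Besides the shell and the picture viewer there is one more tool, called after "Emit:" as a command line: name --argument value ..., lists and objects as JSON in quotes. apply_moves: Moves the arm, as the interface text tells. Its arguments: {"type":"object","properties":{"steps":{"type":"array"},"grip":{"type":"number"},"squeeze":{"type":"number"}},"required":["steps"]}

```bash
mkdir -p pics
cat > h.py <<'E'
import numpy as np, cv2
from scipy.spatial.transform import Rotation as R
from rig import get_state, read_camera, close_job, grasp_offset
def cam(name):
    s=get_state(); c=read_camera(name)
    if name=="wrist":
        T=np.eye(4);T[:3,:3]=R.from_quat(s["tool_rot"]).as_matrix();T[:3,3]=s["tcp_pos"]
        M=T@np.array(c["mount"]);c["P"]=M[:3,3];c["Rm"]=M[:3,:3]
    else:
        c["P"]=np.array(c["position"]);o=np.array(c["orientation"])
        c["Rm"]=R.from_quat(o).as_matrix() if o.size==4 else o
    return c
def ray(c,u,v,z):
    d=c["Rm"]@np.array([(u-c["cx"])/c["fx"],(v-c["cy"])/c["fy"],1]);return c["P"]+d*(z-c["P"][2])/d[2]
def proj(c,p):
    q=c["Rm"].T@(np.array(p)-c["P"]);return c["fx"]*q[0]/q[2]+c["cx"],c["fy"]*q[1]/q[2]+c["cy"]
def save(c,n): cv2.imwrite("pics/"+n,c["img"][:,:,::-1])
E
python3 - <<'E'
from h import *
print(get_state(),grasp_offset)
for n in("top","side"):
    c=cam(n);save(c,n+"0.png");print(n,c["P"],c["Rm"].round(3).tolist(),c["fx"],c["cx"],c["cy"])
E
```

```text
{'time_s': 0.0, 'joint_pos': array([ 1.24321291,  0.62931   ,  0.03844752,  1.51835247, -0.02700671,
        0.99627776, -0.01999468]), 'qd': array([-7.19274233e-04,  7.81125624e-05,  2.17010631e-05,  3.19027516e-04,
       -2.07846516e-04, -1.23286928e-03,  5.88615141e-04]), 'joint_efforts': array([ 2.88892006e-04, -5.63396108e+01,  1.22635078e+00, -1.93435961e+01,
        1.09373184e-02,  1.03944234e-02, -1.94905238e-05]), 'tcp_pos': array([ 168.09306376, -627.26207301,  230.41754889]), 'tool_rot': array([ 9.91445651e-01,  1.30516989e-01, -1.29029823e-04, -9.05610578e-04]), 'contact_force': array([ 0.51349285,  0.11143728, -0.20383783]), 'wrist_torque': array([-0.05022984,  0.03669037, -0.05831643]), 'gripper_force': 0.0, 'width': 1.0022165960320242} 18.700000000000003
top [ 137.00449152  -68.63917043 1748.43532704] [[-0.064, -0.976, 0.208], [-0.998, 0.062, -0.017], [0.004, -0.208, -0.978]] 619.5325697338058 323.6673127782267 236.40887243343195
side [  -72.90564801 -1200.29254716   978.9627034 ] [[0.899, -0.244, 0.364], [-0.438, -0.515, 0.737], [0.008, -0.822, -0.57]] 537.2412285843475 321.305043125578 249.80019618246988
```

View pics/top0.png

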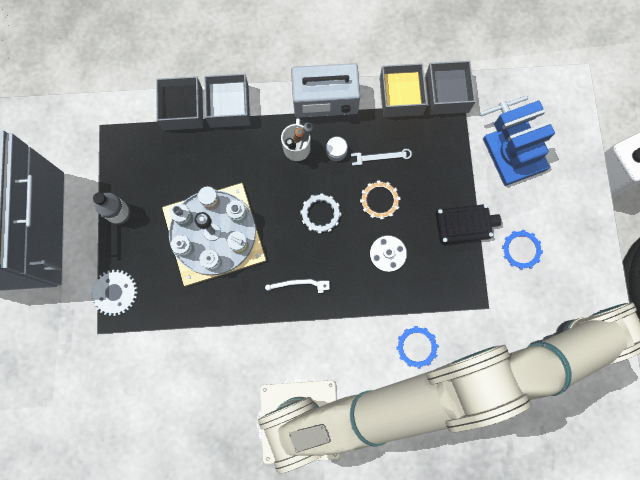

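View pics/side0.png

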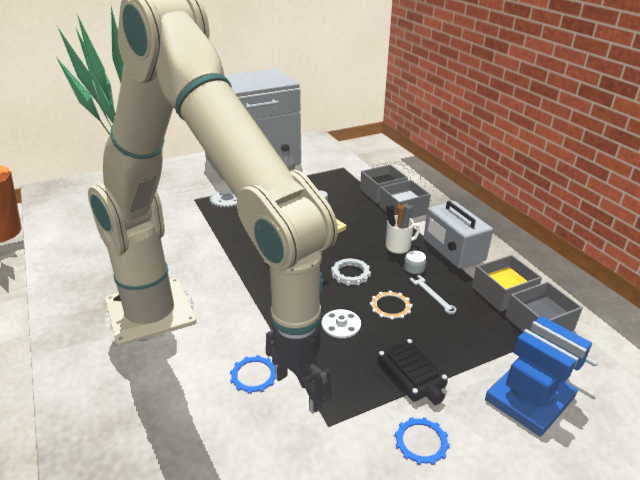

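Candidates for the lined plate are the orange/cork ring at (380,200) and the blue rings at (418,347) and (522,250). Blue is excluded, and the pile at (321,213) is grey, so I choose the cork ring. The pressure plate is at (388,254) and the carousel at (212,232). Next I check the cork ring in a close crop.

Run:
```python
from h import *
c=cam("top");im=c["img"]
a=cv2.resize(im[170:300,155:275],None,fx=3.3,fy=3.3,interpolation=cv2.INTER_CUBIC)
b=cv2.resize(im[170:300,290:410],None,fx=3.3,fy=3.3,interpolation=cv2.INTER_CUBIC)
cv2.imwrite("pics/crop1.png",np.hstack([a,b])[:,:,::-1])
hsv=cv2.cvtColor(im,cv2.COLOR_RGB2HSV).astype(int)
cork=((hsv[...,1]>80)&(hsv[...,2]>90)).astype(np.uint8)
brt=(hsv[...,2]>75).astype(np.uint8)
def cen(m,u0,u1,v0,v1,z,n):
    k=np.zeros_like(m);k[v0:v1,u0:u1]=m[v0:v1,u0:u1]
    cs,_=cv2.findContours(k,cv2.RETR_EXTERNAL,cv2.CHAIN_APPROX_NONE);q=max(cs,key=cv2.contourArea)
    P=np.array([ray(c,*p[0],z)[:2] for p in cv2.convexHull(q)]).astype(np.float32)
    (x,y),r=cv2.minEnclosingCircle(P);e=cv2.fitEllipse(cv2.convexHull(q));print(n,x,y,r,"ell",ray(c,*e[0],z)[:2],e)
cen(cork,350,410,170,230,9,"lined")
cen(brt,295,347,185,240,22,"pile")
cen(brt,362,415,228,280,13,"press")
# base corners
w=((hsv[...,1]>60)&(hsv[...,2]>120)&(hsv[...,0]<30)).astype(np.uint8);k=np.zeros_like(w);k[170:300,150:275]=w[170:300,150:275]
cs,_=cv2.findContours(k,cv2.RETR_EXTERNAL,cv2.CHAIN_APPROX_NONE);pts=np.vstack([q for q in cs if cv2.contourArea(q)>20])
P=np.array([ray(c,*p[0],22)[:2] for p in pts]).astype(np.float32)
print("base",cv2.minAreaRect(P),cv2.boxPoints(cv2.minAreaRect(P)))
k=np.zeros_like(brt);m=(hsv[...,2]<60).astype(np.uint8);k[205:232,190:222]=m[205:232,190:222]
cs,_=cv2.findContours(k,cv2.RETR_EXTERNAL,cv2.CHAIN_APPROX_NONE);q=max(cs,key=cv2.contourArea);print(cv2.boundingRect(q))
M=cv2.moments(q);u,v=M["m10"]/M["m00"],M["m01"]/M["m00"];print("knob",u,v,ray(c,u,v,185))
```

```text
lined 583.7858276367188 -230.43203735351562 21.779827117919922 ell [ 585.48115548 -230.11141774] ((366.8346862792969, 206.93157958984375), (4.427172660827637, 15.501996040344238), 141.26686096191406)
pile 573.6370849609375 -94.41693878173828 60.603233337402344 ell [572.68361159 -94.54692716] ((320.4665832519531, 212.9493408203125), (40.4809684753418, 41.28978729248047), 95.77438354492188)
press 446.17559814453125 -278.850830078125 54.08563232421875 ell [ 445.61226769 -279.29746824] ((387.9865417480469, 252.96250915527344), (36.808921813964844, 37.492366790771484), 123.20829772949219)
base ((458.296630859375, 195.33197021484375), (90.9966812133789, 239.30502319335938), 15.529534339904785) [[382.42416 298.43478]
 [446.49448  67.86616]
 [534.16907  92.22916]
 [470.0988  322.7978 ]]
(196, 215, 15, 13)
knob 205.47674418604652 223.7829457364341 [521.37721308 206.86191918 185.        ]
```

View pics/crop1.png

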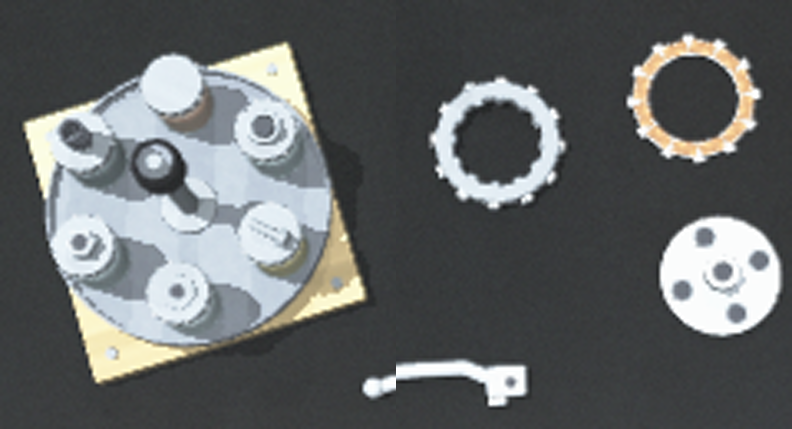

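The crop shows the cork ring with pale tabs at crop (695,100), a single clean target. The grey pile is at (500,143) and the pressure plate at (720,275). The coil spring stands on the upper-left jar, crop (75,133), which is image (178,210); the other lids carry a nut, washer, bolt, bearing or nothing.

Run:
```python
from h import *
c=cam("top");im=c["img"];g=im.max(2)
k=np.zeros_like(g);k[176:226,355:405]=(g[176:226,355:405]>90)
q=cv2.findNonZero(k);h=cv2.convexHull(q)
P=np.array([ray(c,*p[0],9)[:2] for p in h]).astype(np.float32);print("lined",cv2.minEnclosingCircle(P),cv2.fitEllipse(P))
e=[]
for u,v in [(25,122),(290,43),(367,300),(97,382)]:
    p=ray(c,155+u/3.3,170+v/3.3,22);e.append(p[:2]);print(p)
e=np.array(e);print("cen",e.mean(0))
d=e[1]-e[2];print("back dir",np.arctan2(d[1],d[0]));d=e[0]-e[3];print(np.arctan2(d[1],d[0]))
print("jar lid?",ray(c,155+85/3.3,170+148/3.3,110),"spring top",ray(c,155+72/3.3,170+130/3.3,148), "knob top",ray(c,155+158/3.3,170+162/3.3,198))
w=read_camera("wrist");print(np.array(w["mount"]).round(3),w["fx"])
```

```text
lined ((606.2348022460938, -269.9543151855469), 59.67507553100586) ((606.1879272460938, -269.8533630371094), (117.47869110107422, 117.90959930419922), 63.20500183105469)
[618.85429548 357.38190276  22.        ]
[676.0840471  124.45643024  22.        ]
[442.96249697  67.13633602  22.        ]
[386.9476469  298.74125579  22.        ]
cen [531.21212161 211.9289812 ]
back dir 0.24109795034366635
0.24767157715673463
jar lid? [569.0181289 286.5571075 110.       ] spring top [574.63408278 288.54136454 148.        ] knob top [530.99770438 210.93422581 198.        ]
[[ 0.00000e+00 -9.45000e-01 -3.26000e-01  8.38930e+01]
 [ 1.00000e+00  0.00000e+00 -1.00000e-03  2.46000e-01]
 [ 1.00000e-03 -3.26000e-01  9.45000e-01 -1.42621e+02]
 [ 0.00000e+00  0.00000e+00  0.00000e+00  1.00000e+00]] 418.60715285761995
```

Emit:
apply_moves --steps '[[[28,19.5,0,0,0,0],[28,19.5,0,0,0,0],[28,19.5,0,0,0,0],[28,19.5,0,0,0,0],[28,19.5,0,0,0,0],[28,19.5,0,0,0,0],[28,19.5,0,0,0,0],[28,19.5,0,0,0,0]]]' --grip 45

```text
time_s: 0.92
tcp_pos: [393.4, -470.7, 231.3]
tool_rot: [0.991, 0.13, -0.0, -0.0]
contact_force: [-0.5, -0.4, -0.5]
width: 0.524
gripper_force: 0.0
```

Emit:
apply_moves --steps '[[[28,19.5,-10,0,0,0],[28,19.5,-10,0,0,0],[28,19.5,-10,0,0,0],[28,19.5,-10,0,0,0],[28,19.5,-10,0,0,0],[28,19.5,-10,0,0,0],[28,19.5,-10,0,0,0],[28,19.5,-10,0,0,0]]]'

```text
time_s: 1.58
tcp_pos: [617.4, -314.6, 150.7]
tool_rot: [0.991, 0.131, -0.0, -0.0]
contact_force: [0.3, -0.5, -0.3]
width: 0.532
gripper_force: 0.0
```

Emit:
apply_moves --steps '[[[0,0,0,0,0,0],[0,0,0,0,0,0],[0,0,0,0,0,0]]]'

```text
time_s: 1.83
tcp_pos: [615.6, -316.3, 151.0]
tool_rot: [0.991, 0.131, -0.001, 0.0]
contact_force: [-0.4, -1.2, 0.2]
width: 0.524
gripper_force: 0.0
```

Run:
```python
from h import *
c=cam("wrist");save(c,"w1.png");s=get_state();print(s["time_s"],s["tcp_pos"],s["tool_rot"],s["joint_pos"],s["width"])
print(proj(c,[606,-270,9]))
im=c["img"];hsv=cv2.cvtColor(im,cv2.COLOR_RGB2HSV)
m=((hsv[...,0]<25)&(hsv[...,1]>80)&(hsv[...,2]>90)).astype(np.uint8)
m=cv2.morphologyEx(m,cv2.MORPH_OPEN,np.ones((3,3)))
q=cv2.findNonZero(m)
P=np.array([ray(c,*p[0],9)[:2] for p in cv2.convexHull(q)]).astype(np.float32);print(cv2.minEnclosingCircle(P),cv2.fitEllipse(P))
```

```text
1.8833 [ 615.11928986 -317.37718134  151.41448487] [ 9.91550215e-01  1.29721078e-01 -5.50498534e-04  5.57725128e-04] [ 0.40955384  0.77381919  0.04641443  1.46130454 -0.03920948  0.90770135
 -0.84370405] 0.5234902621735492
(np.float64(253.21055493261622), np.float64(222.1660487997405))
((603.8787231445312, -268.6925964355469), 52.882110595703125) ((603.7843627929688, -268.588134765625), (104.27366638183594, 105.24868774414062), 83.18458557128906)
```

View pics/w1.png

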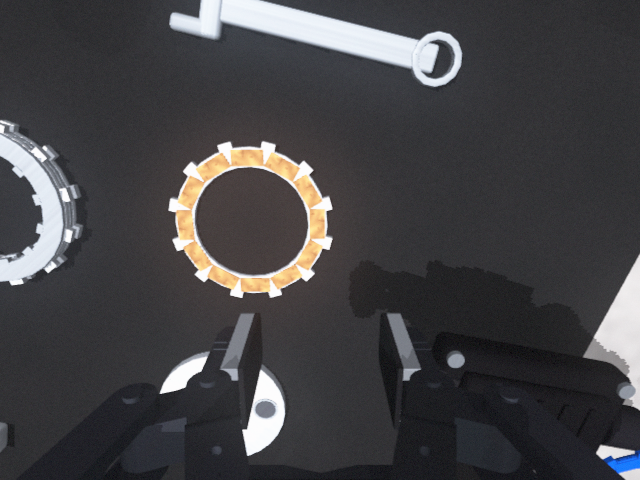

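The ring is at (252,222), with tabs at ±15° from the closing line. I turn 15° so the pads land on the tab at (320,203).

Emit:
apply_moves --steps '[[[4.4,1.4,0,0,0,0.0873],[4.4,1.4,-20,0,0,0.0873],[4.4,1.4,-25,0,0,0.0873],[0,0,-30,0,0,0],[0,0,-30,0,0,0],[0,0,-20,0,0,0],[0,0,-10,0,0,0],[0,0,0,0,0,0]]]'

```text
time_s: 2.55
tcp_pos: [626.8, -312.6, 14.2]
tool_rot: [0.966, 0.258, -0.002, -0.001]
contact_force: [0.7, -0.5, 0.6]
width: 0.523
gripper_force: 0.0
```

Emit:
apply_moves --steps '[[[0,0,-5,0,0,0],[0,0,-5.5,0,0,0],[0,0,0,0,0,0]]]'

```text
time_s: 2.8
tcp_pos: [629.7, -312.2, 6.4]
tool_rot: [0.966, 0.259, 0.0, 0.0]
contact_force: [0.5, -0.3, -0.6]
width: 0.523
gripper_force: 0.0
```

Emit:
apply_moves --steps '[[[0,0,0,0,0,0],[0,0,0,0,0,0],[0,0,0,0,0,0],[0,0,0,0,0,0],[0,0,0,0,0,0],[0,0,0,0,0,0]]]' --grip 0 --squeeze 45

```text
time_s: 3.3
tcp_pos: [629.9, -311.6, 6.9]
tool_rot: [0.966, 0.259, 0.0, 0.0]
contact_force: [-2.1, 0.4, 5.9]
width: 0.172
gripper_force: 43.9
```

Emit:
apply_moves --steps '[[[0,0,5,0,0,0],[0,0,15,0,0,0],[0,0,25,0,0,0],[0,0,25,0,0,0],[0,0,0,0,0,0]]]'

```text
time_s: 3.72
tcp_pos: [633.2, -313.6, 82.3]
tool_rot: [0.966, 0.259, 0.004, 0.003]
contact_force: [0.8, -1.0, 0.0]
width: 0.174
gripper_force: 43.9
```

Run:
```python
from h import *
s=get_state();print(s["tcp_pos"],s["width"],s["contact_force"],s["gripper_force"])
c=cam("wrist");d=cam("side")
u,v=map(int,proj(d,[610,-270,70]));k=d["img"][v-90:v+90,u-90:u+90]
cv2.imwrite("pics/w2.png",np.hstack([cv2.resize(c["img"],(440,330)),cv2.resize(k,(330,330))])[:,:,::-1]);np.savez("w2",**{k:c[k] for k in("img","P","Rm")})
```

```text
[ 633.17228058 -313.5808191    82.30513728] 0.17399702842813117 [ 0.79666074 -1.01197839  0.02992866] 43.89819299701003
```

View pics/w2.png

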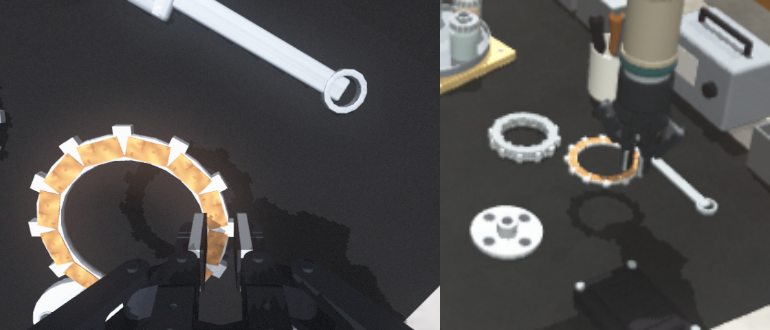

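Emit:
apply_moves --steps '[[[-5.3,29,0,0,0,0],[-5.3,29,0,0,0,0],[-5.3,29,0,0,0,0],[-5.3,29,0,0,0,0],[-5.3,29,0,0,0,0],[-5.3,29,0,0,0,0],[0,0,0,0,0,0],[0,0,0,0,0,0]]]'

```text
time_s: 4.48
tcp_pos: [596.9, -134.5, 75.0]
tool_rot: [0.965, 0.261, -0.001, -0.001]
contact_force: [-0.5, -0.8, -1.1]
width: 0.171
gripper_force: 44.2
```

Emit:
apply_moves --steps '[[[0,0,0,0,0,0],[0,0,0,0,0,0],[0,0,0,0,0,0]]]'

```text
time_s: 4.73
tcp_pos: [597.4, -139.4, 75.5]
tool_rot: [0.966, 0.258, -0.0, 0.0]
contact_force: [0.0, -0.2, -1.0]
width: 0.171
gripper_force: 44.2
```

```bash
cat >> h.py <<'E'
def fitpts(c,q,z):
    P=np.array([ray(c,*p[0],z)[:2] for p in cv2.convexHull(q)]).astype(np.float32)
    e=cv2.fitEllipse(P);return np.round(e[0],1),np.round(e[1],1)
def cork(c):
    hsv=cv2.cvtColor(c["img"],cv2.COLOR_RGB2HSV)
    m=((hsv[...,0]<25)&(hsv[...,1]>80)&(hsv[...,2]>90)).astype(np.uint8)
    m=cv2.morphologyEx(m,cv2.MORPH_OPEN,np.ones((3,3)))
    n,l,st,_=cv2.connectedComponentsWithStats(m);return m
E
python3 - <<'E'
from h import *
s=get_state();print(s["tcp_pos"],s["tool_rot"],s["width"])
c=cam("wrist");save(c,"w3.png")
m=cork(c);q=cv2.findNonZero(m);z=s["tcp_pos"][2]+3
for dz in(-3,0,3):print(fitpts(c,q,z+dz))
d=cam("top");m=cork(d);m[:,:280]=0;m[:,380:]=0;m[:170]=0;m[250:]=0;print(fitpts(d,cv2.findNonZero(m),z),proj(d,[573,-94,80]))
E
```

```text
[ 597.43302083 -139.43686901   75.52143483] [ 9.66202032e-01  2.57785587e-01 -2.84178592e-04  3.77989471e-04] 0.1710023197032317
(array([571.4, -97.6]), array([105.9, 106.5]))
(array([573.5, -97.6]), array([103.7, 104.3]))
(array([575.6, -97.6]), array([101.5, 102. ]))Traceback (most recent call last):
  File "<stdin>", line 6, in <module>
  File "h.py", line 19, in fitpts
    P=np.array([ray(c,*p[0],z)[:2] for p in cv2.convexHull(q)]).astype(np.float32)
                                            ~~~~~~~~~~~~~~^^^
cv2.error: OpenCV(4.12.0) /io/opencv/modules/imgproc/src/convhull.cpp:143: error: (-215:Assertion failed) total >= 0 && (depth == CV_32F || depth == CV_32S) in function 'convexHull'
```

View pics/w3.png

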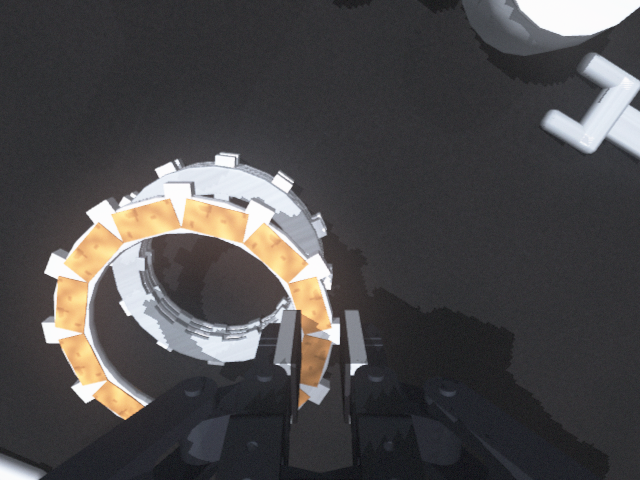

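The held plate's centre is at about (573.5,-97.6), partly hiding the pile. I back off to see the pile unobstructed.

Emit:
apply_moves --steps '[[[-30,-20,5,0,0,0],[-30,-20,5,0,0,0],[-30,-20,10,0,0,0],[0,0,0,0,0,0],[0,0,0,0,0,0],[0,0,0,0,0,0],[0,0,0,0,0,0]]]'

```text
time_s: 5.42
tcp_pos: [509.0, -196.9, 95.8]
tool_rot: [0.966, 0.259, 0.001, -0.0]
contact_force: [0.3, 0.7, -1.2]
width: 0.167
gripper_force: 44.2
```

Run:
```python
from h import *
s=get_state();print(s["tcp_pos"],s["tool_rot"])
c=cam("wrist");save(c,"w4.png");np.savez("w4",**{k:c[k] for k in("img","P","Rm")})
m=cork(c);print("plate",fitpts(c,cv2.findNonZero(m),s["tcp_pos"][2]+3))
u,v=map(int,proj(c,[573,-94,22]));print(u,v)
g=c["img"].max(2);w=np.zeros_like(g);r=105;y0=max(v-r,0);w[y0:v+r,max(u-r,0):u+r]=(g[y0:v+r,max(u-r,0):u+r]>110)
w[cv2.dilate(m,np.ones((25,25)))>0]=0
n,l,st,_=cv2.connectedComponentsWithStats(w);i=1+np.argmax(st[1:,4]);print(st[i])
q=cv2.findNonZero((l==i).astype(np.uint8))
print("pile",fitpts(c,q,22))
b=c["img"].copy();b[l==i]=(255,0,0)
for a in np.arange(0,6.28,.1):
    for R_ in(54,40):
        x=proj(c,[573+R_*np.cos(a),-94+R_*np.sin(a),22]);cv2.circle(b,(int(x[0]),int(x[1])),1,(0,255,0),-1)
cv2.imwrite("pics/w4b.png",b[:,:,::-1])
```

```text
[ 508.99055082 -196.91394611   95.80661047] [ 9.65767862e-01  2.59406727e-01  7.62472821e-04 -6.72231779e-05]
plate (array([ 485. , -155.1]), array([103.7, 104.3]))
199 49
[   94     0   210   154 12463]
pile (array([568.3, -97.9]), array([ 99.2, 112.6]))
```

View pics/w4b.png

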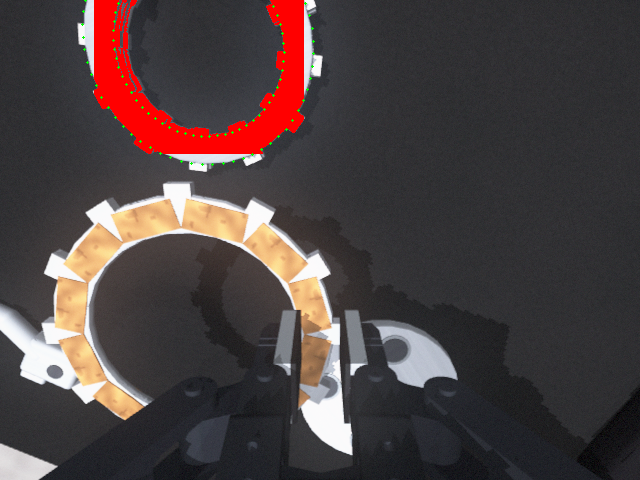

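Run:
```python
from h import *
from scipy.optimize import least_squares
f=np.load("w4.npz");c=dict(img=f["img"],P=f["P"],Rm=f["Rm"]);w=read_camera("wrist");c.update({k:w[k] for k in("fx","fy","cx","cy")})
m=cork(c);g=c["img"].max(2);b=(g>110).astype(np.uint8);b[178:]=0
n,l,st,_=cv2.connectedComponentsWithStats(b);i=1+np.argmax(st[1:,4]);print(st[i])
cs,_=cv2.findContours((l==i).astype(np.uint8),cv2.RETR_EXTERNAL,cv2.CHAIN_APPROX_NONE)
P=np.array([ray(c,*p[0],22)[:2] for p in max(cs,key=len) if p[0][1]>1])
d=np.hypot(*(P-[572,-95]).T);print(np.percentile(d,[5,30,50,70,95]))
for lo,hi in((50,56.5),):
    Q=P[(d>lo)&(d<hi)]
    r=least_squares(lambda x:np.hypot(*(Q-x[:2]).T)-x[2],[572,-95,54],loss="soft_l1");print(r.x,len(Q))
```

```text
[   77     0   246   172 15070]
[34.49381989 37.40102608 40.13696223 53.01778882 56.83035703]
[572.42374923 -94.15838735  53.62829182] 430
```

Emit:
apply_moves --steps '[[[30,20,0,0,0,0],[29,20,0,0,0,0],[29,21,0,0,0,0],[0,0,-20,0,0,0],[0,0,-20,0,0,0],[0,0,-15,0,0,0],[0,0,-8,0,0,0],[0,0,-3,0,0,0]]]'

```text
time_s: 6.18
tcp_pos: [594.9, -135.6, 28.0]
tool_rot: [0.966, 0.259, -0.001, -0.001]
contact_force: [0.6, -0.0, -0.4]
width: 0.168
gripper_force: 44.2
```

Emit:
apply_moves --steps '[[[0,0,0,0,0,0],[0,0,0,0,0,0],[0,0,0,0,0,0],[0,0,-1,0,0,0],[0,0,-1,0,0,0],[0,0,0,0,0,0]]]'

```text
time_s: 6.68
tcp_pos: [595.8, -136.8, 28.2]
tool_rot: [0.966, 0.259, 0.0, 0.0]
contact_force: [0.0, -0.4, -0.9]
width: 0.176
gripper_force: 44.2
```

Run:
```python
from h import *
s=get_state();print(s["tcp_pos"],s["tool_rot"],s["contact_force"],s["wrist_torque"])
c=cam("wrist");save(c,"w5.png");d=cam("side")
m=cork(c);print("plate",fitpts(c,cv2.findNonZero(m),27),fitpts(c,cv2.findNonZero(m),30))
u,v=map(int,proj(d,[575,-94,25]));k=d["img"][v-60:v+60,u-80:u+80]
cv2.imwrite("pics/w5b.png",np.hstack([cv2.resize(c["img"],(400,300)),cv2.resize(k,(400,300),interpolation=cv2.INTER_CUBIC)])[:,:,::-1])
```

```text
[ 595.84180313 -136.75982225   28.17993409] [9.65940489e-01 2.58764098e-01 3.16913981e-04 1.14006772e-04] [ 0.0135469  -0.37210639 -0.89010695] [-0.05076791 -0.0568562  -0.01788678]
plate (array([568.8, -95.2]), array([106.3, 107.1])) (array([570.9, -95.2]), array([104.1, 104.9]))
```

View pics/w5b.png

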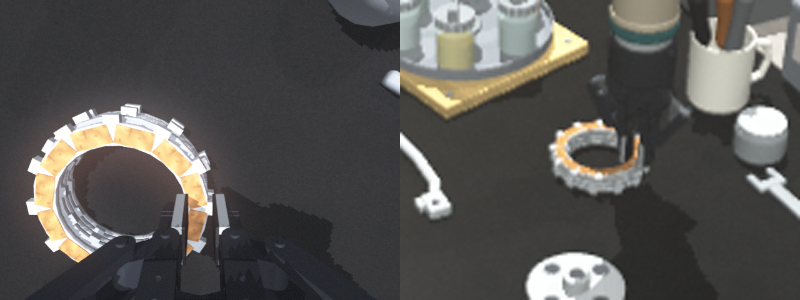

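Emit:
apply_moves --steps '[[[0.8,0.6,-1,0,0,0],[0,0,-1,0,0,0],[0,0,-0.7,0,0,0],[0,0,0,0,0,0],[0,0,0,0,0,0]]]'

```text
time_s: 7.2
tcp_pos: [596.5, -136.0, 25.1]
tool_rot: [0.966, 0.259, 0.0, -0.0]
contact_force: [-0.2, -1.2, 0.1]
width: 0.173
gripper_force: 43.9
```

Emit:
apply_moves --steps '[[[0,0,-0.6,0,0,0],[0,0,-0.4,0,0,0],[0,0,0,0,0,0],[0,0,0,0,0,0]]]'

```text
time_s: 7.53
tcp_pos: [596.5, -136.0, 24.9]
tool_rot: [0.966, 0.259, 0.0, 0.0]
contact_force: [-1.2, 1.4, 5.0]
width: 0.173
gripper_force: 45.1
```

Contact (5 N). I release slightly, then rise.

Emit:
apply_moves --steps '[[[0,0,0,0,0,0],[0,0,0,0,0,0],[0,0,0,0,0,0],[0,0,0,0,0,0],[0,0,0,0,0,0]]]' --grip 38

```text
time_s: 7.95
tcp_pos: [596.4, -136.1, 24.0]
tool_rot: [0.966, 0.259, -0.0, -0.0]
contact_force: [-0.2, 0.5, -0.3]
width: 0.448
gripper_force: 0.0
```

Emit:
apply_moves --steps '[[[0,0,5,0,0,0],[0,0,20,0,0,0],[-10,-6,30,0,0,0],[-30,-20,30,0,0,0],[-30,-20,10,0,0,0],[-30,-20,0,0,0,0],[0,0,0,0,0,0],[0,0,0,0,0,0]]]'

```text
time_s: 8.62
tcp_pos: [498.0, -201.8, 116.5]
tool_rot: [0.966, 0.257, -0.0, 0.0]
contact_force: [1.0, -0.1, 0.5]
width: 0.447
gripper_force: 0.0
```

Emit:
apply_moves --steps '[[[0,0,0,0,0,0],[0,0,0,0,0,0]]]'

```text
time_s: 8.78
tcp_pos: [501.1, -198.9, 115.8]
tool_rot: [0.966, 0.26, 0.001, -0.0]
contact_force: [-0.7, -0.6, 0.4]
width: 0.445
gripper_force: 0.0
```

Run:
```python
from h import *
s=get_state();print(s["time_s"],s["tcp_pos"],s["tool_rot"],s["joint_pos"])
c=cam("wrist");save(c,"w6.png");d=cam("top")
print("plate",fitpts(c,cv2.findNonZero(cork(c)),27))
m=cork(d);m[:,:290]=0;m[:,355:]=0;m[:170]=0;m[250:]=0
if m.any():print("top",fitpts(d,cv2.findNonZero(m),27))
# pressure plate boss in wrist
print(proj(c,[446,-279,13]),proj(c,[446,-279,30]),proj(c,[572,-94,27]))
cv2.imwrite("pics/w6b.png",np.vstack([np.hstack([cv2.resize(c["img"],(400,300)),cv2.resize(d["img"][180:270,290:410],(400,300),interpolation=cv2.INTER_CUBIC)])])[:,:,::-1])
```

```text
8.7833 [ 501.07917311 -198.88930006  115.80460948] [ 9.65719987e-01  2.59585199e-01  6.49063340e-04 -1.00529030e-04] [ 0.3406089   0.63329484 -0.0214482   1.93492811  0.02179233  0.57261708
 -0.74059705]
plate (array([570.7, -94.4]), array([102.1, 104.6]))
top (array([574.1, -90.2]), array([91.9, 99.8]))
(np.float64(380.8483747080016), np.float64(365.13727777472127)) (np.float64(384.41700672717883), np.float64(380.73278420649456)) (np.float64(209.8022398239889), np.float64(37.38903123991639))
```

View pics/w6b.png

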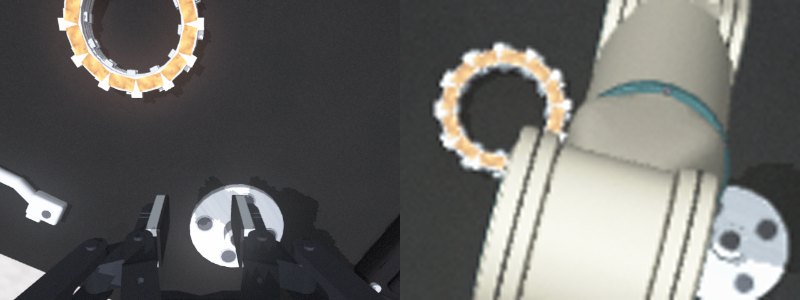

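The lined plate now sits on the pile: the cork ring is concentric with the grey pile in both views. I turn the wrist 60° for mug clearance and view the pressure plate.

Emit:
apply_moves --steps '[[[-14,-5.5,0,0,0,-0.1164],[-14,-5.5,0,0,0,-0.1164],[-14,-5.5,0,0,0,-0.1164],[-14,-5.5,0,0,0,-0.1164],[-14,-5.5,0,0,0,-0.1164],[-15,-6,0,0,0,-0.1164],[-15,-6,0,0,0,-0.1164],[-15,-6,0,0,0,-0.1164]]]' --grip 60

```text
time_s: 9.55
tcp_pos: [385.1, -245.0, 115.6]
tool_rot: [0.979, -0.204, 0.0, -0.0]
contact_force: [-0.3, 0.3, -0.1]
width: 0.704
gripper_force: 0.0
```

Emit:
apply_moves --steps '[[[0,0,0,0,0,-0.1164],[0,0,0,0,0,0],[0,0,0,0,0,0],[0,0,0,0,0,0]]]'

```text
time_s: 9.88
tcp_pos: [385.9, -244.8, 115.6]
tool_rot: [0.967, -0.257, 0.0, -0.0]
contact_force: [-0.5, -0.6, -0.4]
width: 0.7
gripper_force: 0.0
```

Run:
```python
from h import *
s=get_state();print(s["time_s"],s["tcp_pos"],s["tool_rot"],s["joint_pos"])
c=cam("wrist");save(c,"w7.png")
u,v=map(int,proj(c,[446,-279,13]));print(u,v)
g=c["img"].max(2);b=(g>110).astype(np.uint8)
n,l,st,_=cv2.connectedComponentsWithStats(b);i=l[v-60:v+60,u-60:u+60];i=np.bincount(i[i>0]).argmax();print(st[i])
print("press",fitpts(c,cv2.findNonZero((l==i).astype(np.uint8)),13))
```

```text
9.8833 [ 385.89824959 -244.77351768  115.61505726] [ 9.66510044e-01 -2.56628653e-01  2.44671828e-04 -9.40697440e-05] [ 0.3390939   0.56743637  0.23746308  2.15480423 -0.29635833  0.44893742
 -1.2810341 ]
319 128
[  230    32   183   189 27113]
press (array([ 443.7, -278.4]), array([103.2, 103.4]))
```

View pics/w7.png

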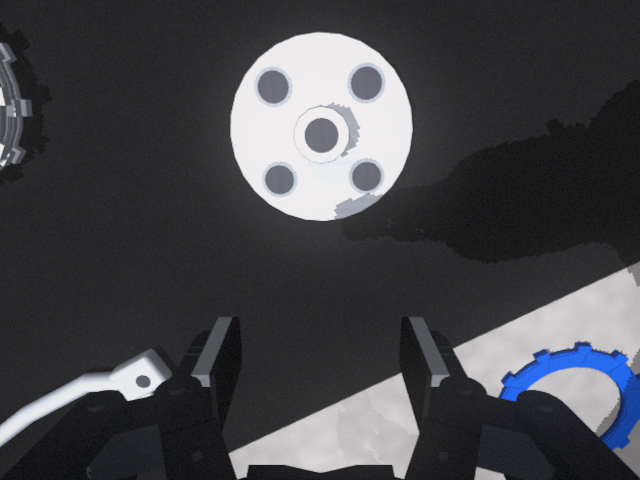

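Emit:
apply_moves --steps '[[[29,-17,0,0,0,0],[28.8,-16.6,0,0,0,0],[0,0,-25,0,0,0],[0,0,-30,0,0,0],[0,0,-25,0,0,0],[0,0,-10,0,0,0],[0,0,-5,0,0,0],[0,0,0,0,0,0]]]'

```text
time_s: 10.6
tcp_pos: [442.4, -278.7, 20.2]
tool_rot: [0.966, -0.259, -0.001, -0.0]
contact_force: [-0.2, 1.0, 0.3]
width: 0.704
gripper_force: 0.0
```

Emit:
apply_moves --steps '[[[0,0,-3,0,0,0],[0,0,-2,0,0,0],[0,0,0,0,0,0],[0,0,0,0,0,0]]]'

```text
time_s: 10.93
tcp_pos: [443.1, -279.1, 16.5]
tool_rot: [0.966, -0.259, 0.001, 0.0]
contact_force: [-0.1, 0.9, 0.3]
width: 0.701
gripper_force: 0.0
```

Emit:
apply_moves --steps '[[[0,0,0,0,0,0],[0,0,0,0,0,0],[0,0,0,0,0,0],[0,0,0,0,0,0],[0,0,0,0,0,0],[0,0,0,0,0,0]]]' --grip 0 --squeeze 60

```text
time_s: 11.43
tcp_pos: [442.9, -278.9, 16.5]
tool_rot: [0.966, -0.259, 0.0, -0.0]
contact_force: [-0.4, 0.4, 6.3]
width: 0.322
gripper_force: 58.6
```

Emit:
apply_moves --steps '[[[0,0,5,0,0,0],[0,0,15,0,0,0],[0,0,30,0,0,0],[0,0,30,0,0,0],[3,34,5,0,0,0],[3,35,0,0,0,0],[3,35,0,0,0,0],[3,35,0,0,0,0]]]'

```text
time_s: 12.1
tcp_pos: [454.4, -138.5, 101.2]
tool_rot: [0.966, -0.259, 0.0, -0.0]
contact_force: [1.7, 1.3, -1.0]
width: 0.324
gripper_force: 59.5
```

Emit:
apply_moves --steps '[[[4,35,0,0,0,0],[4,35,0,0,0,0],[4,35,0,0,0,0],[0,0,0,0,0,0],[0,0,0,0,0,0],[0,0,0,0,0,0],[0,0,0,0,0,0]]]'

```text
time_s: 12.68
tcp_pos: [466.4, -36.4, 100.9]
tool_rot: [0.966, -0.26, 0.0, 0.0]
contact_force: [-0.0, -1.6, -2.1]
width: 0.319
gripper_force: 59.6
```

Run:
```python
from h import *
s=get_state();print(s["time_s"],s["tcp_pos"],s["tool_rot"],s["joint_pos"],s["width"],s["contact_force"])
c=cam("wrist");save(c,"w8.png");T=s["tcp_pos"];print(T)
print("lined",fitpts(c,cv2.findNonZero(cork(c)),27))
g=c["img"].max(2);b=(g>110).astype(np.uint8)
u,v=map(int,proj(c,[T[0]+30,T[1]-17,T[2]-3]))
n,l,st,_=cv2.connectedComponentsWithStats(b);i=l[v-15:v+15,u-30:u+30];i=np.bincount(i[i>0]).argmax();print(u,v,st[i])
q=cv2.findNonZero((l==i).astype(np.uint8));q=q[(q[:,0,1]<v+40)]
print("press",fitpts(c,q,T[2]-3))
```

```text
12.6833 [466.43825793 -36.39959887 100.90612384] [ 9.65602211e-01 -2.60023419e-01  1.65207195e-04  4.05323148e-04] [-0.18206385  0.6127994   0.29146681  2.1375759  -0.39512957  0.44135415
 -1.67770598] 0.31909604351546395 [-0.02002197 -1.57103738 -2.08138818]
[466.43825793 -36.39959887 100.90612384]
lined (array([524.,  33.]), array([138.5, 369.8]))
318 243 [  189   192   315   259 38303]
press (array([465.1, -36.3]), array([103.3, 109.6]))
```

View pics/w8.png

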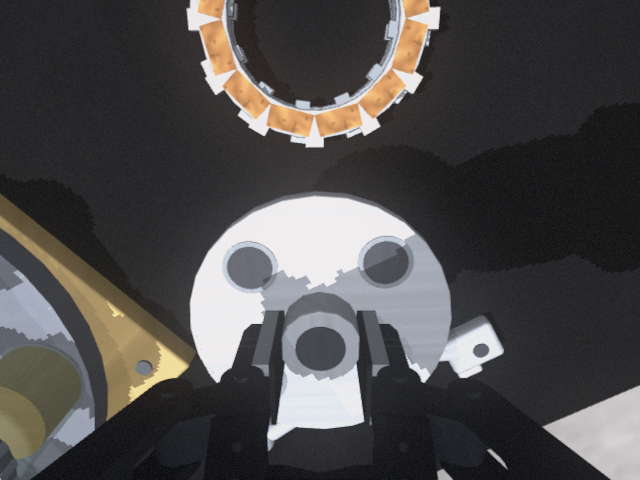

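Run:
```python
from h import *
from scipy.optimize import least_squares
c=cam("wrist");T=get_state()["tcp_pos"];print(T)
def circ(P,x0,r): 
    f=least_squares(lambda x:np.hypot(*(P-x[:2]).T)-x[2],[*x0,r],loss="soft_l1");g=least_squares(lambda x:np.hypot(*(P-x).T)-r,x0,loss="soft_l1");print(f.x.round(1),g.x.round(1),len(P))
m=cork(c);m[150:]=0;m[:,:180]=0
cs,_=cv2.findContours(cv2.morphologyEx(m,cv2.MORPH_CLOSE,np.ones((9,9))),cv2.RETR_EXTERNAL,cv2.CHAIN_APPROX_NONE)
P=np.array([ray(c,*p[0],27)[:2] for q in cs for p in q if p[0][1]>2]);d=np.hypot(*(P-[572,-94]).T)
circ(P[(d>50)&(d<56)],[572,-94],53)
b=(c["img"].max(2)>85).astype(np.uint8);H=[]
for u in range(200,442,3):
    col=np.flatnonzero(b[175:330,u]);
    if len(col): H.append(ray(c,u,175+col[0],T[2]-3)[:2])
H=np.array(H);circ(H,T[:2],52)
```

```text
[466.42713303 -36.57377222 100.85462106]
[571.9 -94.1  52. ] [573.  -94.8] 346
[469.7 -38.7  49.8] [467.5 -37.5] 81
```

Emit:
apply_moves --steps '[[[35,-19.3,0,0,0,0],[35,-19.3,0,0,0,0],[34.8,-19.2,0,0,0,0],[0,0,-15,0,0,0],[0,0,-20,0,0,0],[0,0,-14,0,0,0],[0,0,-6,0,0,0],[0,0,-2,0,0,0]]]'

```text
time_s: 13.45
tcp_pos: [570.1, -93.8, 42.5]
tool_rot: [0.966, -0.26, -0.001, 0.0]
contact_force: [0.3, 0.1, -2.1]
width: 0.322
gripper_force: 59.6
```

Emit:
apply_moves --steps '[[[0,0,0,0,0,0],[0,0,0,0,0,0],[0,0,0,0,0,0],[0,0,0,0,0,0]]]'

```text
time_s: 13.78
tcp_pos: [572.0, -92.8, 44.7]
tool_rot: [0.966, -0.259, 0.001, -0.0]
contact_force: [-0.7, 0.9, -1.5]
width: 0.324
gripper_force: 59.6
```

Emit:
apply_moves --steps '[[[-0.5,-1,-1,0,0,0],[0,0,-1,0,0,0],[0,0,-1,0,0,0],[0,0,0,0,0,0],[0,0,0,0,0,0]]]'

```text
time_s: 14.2
tcp_pos: [570.8, -93.7, 40.7]
tool_rot: [0.966, -0.259, -0.0, 0.0]
contact_force: [0.1, -0.4, -2.6]
width: 0.322
gripper_force: 59.6
```

Emit:
apply_moves --steps '[[[0,0,-0.7,0,0,0],[0,0,-0.7,0,0,0],[0,0,0,0,0,0],[0,0,0,0,0,0]]]'

```text
time_s: 14.53
tcp_pos: [570.9, -93.8, 39.6]
tool_rot: [0.966, -0.259, 0.0, -0.0]
contact_force: [-0.3, 0.1, 0.1]
width: 0.321
gripper_force: 59.9
```

Emit:
apply_moves --steps '[[[0,0,-0.3,0,0,0],[0,0,0,0,0,0],[0,0,0,0,0,0]]]'

```text
time_s: 14.78
tcp_pos: [571.0, -93.7, 39.5]
tool_rot: [0.966, -0.259, 0.0, -0.0]
contact_force: [-1.6, 0.7, 5.0]
width: 0.318
gripper_force: 60.3
```

Emit:
apply_moves --steps '[[[0,0,0,0,0,0],[0,0,0,0,0,0],[0,0,0,0,0,0],[0,0,0,0,0,0],[0,0,0,0,0,0]]]' --grip 60

```text
time_s: 15.2
tcp_pos: [570.9, -93.7, 38.9]
tool_rot: [0.966, -0.259, -0.0, 0.0]
contact_force: [-0.3, -1.2, -0.1]
width: 0.702
gripper_force: 0.0
```

Emit:
apply_moves --steps '[[[0,0,5,0,0,0],[0,0,20,0,0,0],[0,0,40,0,0,0],[-35,20,30,0,0,0],[-35,20,30,0,0,0],[-5,0,30,0,0,0],[0,0,0,0,0,0],[0,0,0,0,0,0]]]'

```text
time_s: 15.87
tcp_pos: [508.9, -60.4, 185.9]
tool_rot: [0.966, -0.259, 0.002, -0.001]
contact_force: [0.2, 0.3, -0.8]
width: 0.699
gripper_force: 0.0
```

Emit:
apply_moves --steps '[[[0,0,0,0,0,0],[0,0,0,0,0,0]]]'

```text
time_s: 16.03
tcp_pos: [507.7, -60.6, 183.0]
tool_rot: [0.966, -0.259, -0.001, 0.0]
contact_force: [0.1, 1.0, 0.0]
width: 0.702
gripper_force: 0.0
```

Run:
```python
from h import *
c=cam("wrist");s=get_state();print(s["time_s"],s["tcp_pos"],s["joint_pos"]);d=cam("side");save(c,"w9.png")
u,v=map(int,proj(d,[572,-94,30]));k=d["img"][v-60:v+60,u-80:u+80]
cv2.imwrite("pics/w9b.png",np.hstack([cv2.resize(c["img"],(400,300)),cv2.resize(k,(400,300),interpolation=cv2.INTER_CUBIC)])[:,:,::-1])
m=c["img"];hs=cv2.cvtColor(m,cv2.COLOR_RGB2HSV)
u,v=map(int,proj(c,[572,-94,36]));print(u,v)
w=((hs[...,2]>140)&(hs[...,1]<60)).astype(np.uint8)
n,l,st,_=cv2.connectedComponentsWithStats(w);i=l[max(v-60,0):v+60,u-60:u+60];i=np.bincount(i[i>0]).argmax();print(st[i])
print("press",fitpts(c,cv2.findNonZero((l==i).astype(np.uint8)),36))
```

```text
16.0833 [507.56521594 -60.68043697 182.79737693] [-0.2034655   0.527906    0.39258187  1.95919368 -0.29864531  0.71238646
 -1.72566067]
314 118
[  230    24   171   179 19369]
press (array([571.8, -94.2]), array([112.6, 112.8]))
```

View pics/w9b.png

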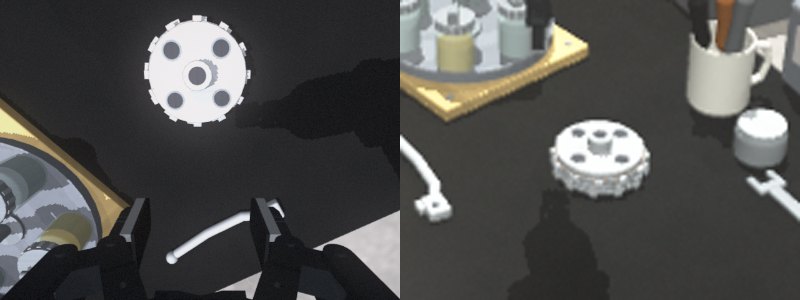

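The pressure plate sits concentric on the pile, centre (571.8,-94.2) against lined plate (571.9,-94.1) and pile (572.4,-94.2). My picture allowance is used up, so from here I measure numerically only.

Emit:
apply_moves --steps '[[[0,0,40,0,0,0],[0,0,40,0,0,0],[-5,35,0,0,0,0],[-5,35,0,0,0,0],[-5,35,0,0,0,0],[-5,35,0,0,0,0],[-5,35,0,0,0,0],[-5,35,0,0,0,0]]]'

```text
time_s: 16.8
tcp_pos: [477.3, 150.8, 263.0]
tool_rot: [0.966, -0.259, -0.0, 0.001]
contact_force: [0.7, -0.4, 0.2]
width: 0.702
gripper_force: 0.0
```

Emit:
apply_moves --steps '[[[-5,35,0,0,0,0],[-5,35,0,0,0,0],[-5,32,0,0,0,0],[0,0,0,0,0,0],[0,0,0,0,0,0],[0,0,0,0,0,0],[0,0,0,0,0,0]]]'

```text
time_s: 17.38
tcp_pos: [463.3, 249.6, 263.4]
tool_rot: [0.966, -0.26, -0.0, 0.001]
contact_force: [-0.2, 0.2, -0.3]
width: 0.699
gripper_force: 0.0
```

Run:
```python
from h import *
c=cam("wrist");s=get_state();print(s["time_s"],s["tcp_pos"],s["tool_rot"],s["joint_pos"]);save(c,"w10.png")
np.savez("w10",**{k:c[k] for k in c if k not in("mount",)})
im=c["img"];g=cv2.cvtColor(im,cv2.COLOR_RGB2GRAY)
u,v=proj(c,[530.5,212.3,198]);print("knob px",u,v)
u,v=int(u),int(v);k=(g[v-70:v+70,u-70:u+70]<55).astype(np.uint8)
n,l,st,ce=cv2.connectedComponentsWithStats(k);print([(a[:5].tolist(),ray(c,*(b+[u-70,v-70]),198)[:2].round(1)) for a,b in zip(st[1:],ce[1:]) if a[4]>150])
h=cv2.HoughCircles(cv2.GaussianBlur(g,(3,3),0),cv2.HOUGH_GRADIENT,1.5,40,param1=100,param2=35,minRadius=25,maxRadius=60)
if h is not None:
  for x,y,r in h[0]:
    p=ray(c,x,y,110);e=p[:2]-[530.5,212.3];print(np.round([x,y,r],0),p[:2].round(1),np.hypot(*e).round(1),np.arctan2(e[1],e[0]).round(3),"r",(r*(c["P"][2]-110)/c["fx"]).round(1))
hs=cv2.cvtColor(im,cv2.COLOR_RGB2HSV);m=((hs[...,0]>10)&(hs[...,0]<35)&(hs[...,1]>50)&(hs[...,2]>110)).astype(np.uint8)
m=cv2.morphologyEx(m,cv2.MORPH_OPEN,np.ones((5,5)));q=cv2.findNonZero(m)
print(cv2.boundingRect(q),len(q))
for p in [(386.9,298.7),(443,67.1),(676,124.5),(618.9,357.4)]:print(proj(c,[*p,22]))
t=cam("top");hs=cv2.cvtColor(t["img"],cv2.COLOR_RGB2HSV);print(hs[290:300:3,180:200:4].tolist()[0],[hs[y,x].tolist() for x,y in((170,207),(240,187),(186,280),(262,257))])
```

```text
17.4333 [463.36576571 249.60875719 263.61488898] [ 9.65499128e-01 -2.60405731e-01  3.35496898e-05  5.36322771e-04] [-0.83474602  0.43883324  0.41497598  1.82765995 -0.21588431  0.92025852
 -2.42078851]
knob px 316.1622553217331 116.65911635648982
[]
[311. 116.  42.] [530.1 217.2] 4.9 1.65 r 29.8
[254. 220.  34.] [488.7 290.2] 88.4 2.064 r 24.0
[373. 220.  34.] [445.  215.1] 85.6 3.109 r 24.0
[379. 157.  59.] [483.2 190.2] 52.2 -2.705 r 41.8
[251. 158.  59.] [527.  267.7] 55.5 1.634 r 41.8
[191. 115.  36.] [571.7 286.8] 85.1 1.066 r 25.4
[449. 116.  48.] [483.2 136.5] 89.4 -2.129 r 33.6
[307. 193.  54.] [486.6 246.7] 55.8 2.478 r 38.3
[409.  43.  44.] [537.5 140.2] 72.4 -1.474 r 31.2
[229.  40.  52.] [596.9 239. ] 71.6 0.383 r 37.1
[ 22. 197.  28.] [586.8 425.6] 220.6 1.313 r 19.6
[371.   7.  27.] [567.6 151.5] 71.3 -1.023 r 19.2
[158. 376.  26.] [415.5 433.9] 249.7 2.05 r 18.2
[305.  61.  41.] [561.7 203. ] 32.6 -0.288 r 28.8
[250.   4.  31.] [607.2 216.2] 76.8 0.051 r 21.6
(276, 58, 230, 228) 2948
(np.float64(315.56415693174347), np.float64(284.85268786555594))
(np.float64(511.4746429464085), np.float64(112.53026278677797))
(np.float64(321.1287338749959), np.float64(-132.00456209401128))
(np.float64(122.45666971506077), np.float64(105.09445297263952))
[[24, 24, 108], [30, 11, 72], [60, 4, 63], [105, 8, 61], [80, 12, 64]] [[95, 52, 59], [29, 37, 251], [25, 52, 251], [27, 43, 251]]
```

```bash
cat >> h.py <<'E'
def wood(c,lo=33,vv=140):
    hs=cv2.cvtColor(c["img"],cv2.COLOR_RGB2HSV)
    m=((hs[...,0]>=14)&(hs[...,0]<=34)&(hs[...,1]>lo)&(hs[...,2]>vv)).astype(np.uint8)
    return m
def baserect(c,lo=33,vv=140):
    m=wood(c,lo,vv);P=[]
    for y,x in zip(*np.nonzero(m)):
        p=ray(c,x,y,22)[:2]
        e=p-[530.5,212.3];a=e@[np.cos(.244),np.sin(.244)];b=e@[-np.sin(.244),np.cos(.244)]
        if max(abs(a),abs(b))<135 and np.hypot(a,b)>122: P.append(p)
    P=np.array(P,np.float32)
    if len(P)<50: print("few",len(P));return
    r=cv2.minAreaRect(P);print("base",len(P),np.round(r[0],1),np.round(r[1],1),round(r[2],2));return P
E
python3 - <<'E'
from h import *
from scipy.optimize import least_squares
f=np.load("w10.npz");c={k:f[k] for k in f}
print("knob",ray(c,311,116,198))
L=np.array([ray(c,x,y,110)[:2] for x,y in((191,115),(254,220),(373,220))])
r=least_squares(lambda x:np.concatenate([L[i]-x[:2]-88*np.array([np.cos(x[2]+i*np.pi/3),np.sin(x[2]+i*np.pi/3)]) for i in range(3)]),[530,212,1.07]);print("lids",r.x,r.fun.round(1))
t=cam("top")
for lo,vv in((30,120),(35,150)):
  baserect(t,lo,vv);P=baserect(c,lo,vv)
# front edge line (base-frame x most negative) from wrist & top, in binned b
for n,cc in(("top",t),("wr",c)):
  m=wood(cc,33,120)
  Q=np.array([ray(cc,x,y,22)[:2] for y,x in zip(*np.nonzero(m))])-[530.5,212.3]
  ca,sa=np.cos(.244),np.sin(.244);a=Q@[ca,sa];b=Q@[-sa,ca]
  for nm,p,q in(("front",-a,b),("left",b,a),("right",-b,a)):
    S=[]
    for k in np.arange(-115,116,5):
        w=(abs(q-k)<2.5)&(p>105)&(p<132)
        if w.sum()>3:S.append((k,p[w].max()))
    if len(S)>5:
        S=np.array(S);z=least_squares(lambda x:S[:,1]-x[0]-x[1]*S[:,0],[120,0],loss="soft_l1",f_scale=1).x;print(n,nm,len(S),z.round(4))
E
```

```text
knob [531.99131801 214.26919663 198.        ]
lids [530.30118134 212.97010625   1.03378691] [-3.7 -1.6  1.3  0.7  2.4  0.9]
base 710 [533.1 214.2] [240.6 241.5] 14.23
base 4363 [531.5 215.7] [239.6 239.5] 14.15
base 625 [533.  214.6] [240.  239.1] 14.24
base 3734 [531.5 215.8] [239.2 239. ] 14.2
top front 34 [1.164862e+02 4.600000e-03]
top left 16 [1.22833e+02 3.36000e-02]
top right 22 [1.177614e+02 1.400000e-03]
wr front 25 [1.176607e+02 4.200000e-03]
wr left 24 [1.225874e+02 3.200000e-03]
wr right 14 [ 1.16315e+02 -4.70000e-03]
```

Emit:
apply_moves --steps '[[[34,-17.5,0,0,0,0],[34.5,-17.5,0,0,0,0],[0,0,0,0,0,0],[0,0,0,0,0,0],[0,0,-15,0,0,0],[0,0,-20,0,0,0],[0,0,-15,0,0,0],[0,0,0,0,0,0]]]'

```text
time_s: 18.2
tcp_pos: [528.3, 216.3, 211.0]
tool_rot: [0.966, -0.259, -0.003, 0.002]
contact_force: [-0.5, -0.3, -0.4]
width: 0.703
gripper_force: 0.0
```

Run:
```python
from h import *
s=get_state();print(s["tcp_pos"],s["joint_pos"],s["contact_force"])
```

```text
[528.26508839 216.30276129 211.04233493] [-0.68397769  0.56781222  0.38352005  1.76760239 -0.26840072  0.86450217
 -2.2723228 ] [-0.49553888 -0.27225924 -0.38600278]
```

Emit:
apply_moves --steps '[[[0,0,0,0,0,0],[0,0,0,0,0,0],[0,0,0,0,0,0],[0,0,0,0,0,0]]]'

```text
time_s: 18.53
tcp_pos: [531.9, 216.7, 214.9]
tool_rot: [0.966, -0.259, 0.001, -0.001]
contact_force: [0.4, -0.1, 0.5]
width: 0.702
gripper_force: 0.0
```

Emit:
apply_moves --steps '[[[0,-1,-10,0,0,0],[0,0,-12,0,0,0],[0,0,-12,0,0,0],[0,0,-8,0,0,0],[0,0,-3,0,0,0],[0,0,0,0,0,0],[0,0,0,0,0,0],[0,0,0,0,0,0]]]'

```text
time_s: 19.2
tcp_pos: [531.8, 215.5, 169.3]
tool_rot: [0.966, -0.259, 0.0, -0.0]
contact_force: [0.3, 1.0, -0.0]
width: 0.704
gripper_force: 0.0
```

Emit:
apply_moves --steps '[[[0,0,0,0,0,0],[0,0,0,0,0,0],[0,0,0,0,0,0]]]'

```text
time_s: 19.45
tcp_pos: [531.6, 215.5, 169.2]
tool_rot: [0.966, -0.259, 0.0, -0.0]
contact_force: [-0.6, -0.1, 0.6]
width: 0.705
gripper_force: 0.0
```

Emit:
apply_moves --steps '[[[0,0,0,0,0,0],[0,0,0,0,0,0],[0,0,0,0,0,0],[0,0,0,0,0,0],[0,0,0,0,0,0]]]' --grip 0 --squeeze 80

```text
time_s: 19.87
tcp_pos: [531.6, 215.7, 169.5]
tool_rot: [0.966, -0.259, 0.0, -0.0]
contact_force: [-1.7, 0.5, 5.4]
width: 0.44
gripper_force: 80.1
```

Emit:
apply_moves --steps '[[[0,0,0,0,0,0.05],[0,0,0,0,0,0.09],[0,0,0,0,0,0.09],[0,0,0,0,0,0.09],[0,0,0,0,0,0.09],[0,0,0,0,0,0.09],[0,0,0,0,0,0.09],[0,0,0,0,0,0.05]]]'

```text
time_s: 20.53
tcp_pos: [531.5, 215.5, 169.5]
tool_rot: [0.998, 0.06, 0.0, -0.0]
contact_force: [-1.8, -1.1, 5.6]
width: 0.44
gripper_force: 80.1
```

Run:
```python
from h import *
s=get_state();print(s["tcp_pos"],s["tool_rot"],s["joint_pos"],s["contact_force"],s["wrist_torque"])
```

```text
[531.49496331 215.53148475 169.51471051] [ 9.98203581e-01  5.99118614e-02  2.65895169e-04 -3.28735678e-04] [-0.5447737   0.60027657  0.17139002  1.80361281 -0.14262565  0.74892652
 -1.7490845 ] [-1.78493998 -1.05559645  5.61542844] [ 0.10493045  0.2988141  -0.19926293]
```

Emit:
apply_moves --steps '[[[0,0,0,0,0,0.09],[0,0,0,0,0,0.09],[0,0,0,0,0,0.09],[0,0,0,0,0,0.09],[0,0,0,0,0,0.09],[0,0,0,0,0,0.09],[0,0,0,0,0,0.09],[0,0,0,0,0,0.09]]]'

```text
time_s: 21.2
tcp_pos: [531.6, 215.3, 169.5]
tool_rot: [0.913, 0.408, 0.0, 0.0]
contact_force: [0.4, -1.2, 4.6]
width: 0.441
gripper_force: 80.1
```

Emit:
apply_moves --steps '[[[0,0,0,0,0,0.09],[0,0,0,0,0,0.09],[0,0,0,0,0,0.09],[0,0,0,0,0,0.09],[0,0,0,0,0,0.09],[0,0,0,0,0,0.09],[0,0,0,0,0,0.09],[0,0,0,0,0,0.09]]]'

```text
time_s: 21.87
tcp_pos: [531.8, 215.2, 169.5]
tool_rot: [0.711, 0.703, 0.0, 0.0]
contact_force: [0.1, -1.0, 5.0]
width: 0.441
gripper_force: 80.1
```

Emit:
apply_moves --steps '[[[0,0,0,0,0,0.09],[0,0,0,0,0,0.09],[0,0,0,0,0,0.08],[0,0,0,0,0,0],[0,0,0,0,0,0],[0,0,0,0,0,0]]]'

```text
time_s: 22.37
tcp_pos: [531.9, 215.2, 169.5]
tool_rot: [0.615, 0.788, 0.0, 0.0]
contact_force: [0.4, -0.7, 5.3]
width: 0.441
gripper_force: 80.2
```

Run:
```python
from h import *
s=get_state();print(s["time_s"],s["tcp_pos"],s["tool_rot"],s["contact_force"],s["wrist_torque"],s["width"])
q=s["tool_rot"];q0=[.966,-.259];print("turned",2*(np.arctan2(q[1],q[0])+np.arctan2(.259,.966)))
O=np.array([531.8,214.9])
for n in("wrist","top","side"):
  c=cam(n);save(c,"f_%s.png"%n);g=cv2.cvtColor(c["img"],cv2.COLOR_RGB2GRAY)
  if n=="side":continue
  a,b=((18,50) if n=="wrist" else (7,12))
  if n=="top": g=cv2.resize(g[160:310,140:290],None,fx=4,fy=4,interpolation=cv2.INTER_CUBIC);a,b=28,48
  h=cv2.HoughCircles(cv2.GaussianBlur(g,(3,3),0),cv2.HOUGH_GRADIENT,1.5,25,param1=100,param2=28,minRadius=a,maxRadius=b)
  for x,y,r in ([] if h is None else h[0]):
    if n=="top":x,y,r=140+x/4,160+y/4,r/4
    p=ray(c,x,y,110);e=p[:2]-O;d=np.hypot(*e)
    if 80<d<96:print(n,np.round([x,y,r],1),d.round(1),np.arctan2(e[1],e[0]).round(3),"r",(r*np.linalg.norm(c["P"]-p)/c["fx"]).round(1))
```

```text
22.3667 [531.91153187 215.21299611 169.50733066] [6.15483842e-01 7.88149339e-01 3.22556685e-04 3.94276604e-04] [ 0.39177316 -0.69727786  5.27905865] [-0.22204333  0.3869426   0.01545899] 0.4406641899553689
turned 2.339502940833654
wrist [161.2 261.8  49.1] 82.4 -2.966 r 27.2
wrist [480.8 264.8  47.4] 83.4 0.292 r 26.4
wrist [419.2 107.2  49.1] 93.4 1.308 r 24.3
wrist [140.2 285.8  24.3] 95.3 -2.814 r 14.0
wrist [390.8 116.2  45.8] 84.2 1.418 r 22.4
wrist [240.8 114.8  45.8] 86.5 2.253 r 22.5
wrist [246.8 384.8  44.1] 82.1 -1.868 r 27.2
wrist [432.8 132.8  49.1] 87.8 1.173 r 24.5
wrist [362.2  89.2  45.8] 91.4 1.606 r 22.2
wrist [177.8 188.2  40.8] 82.3 2.821 r 21.2
wrist [483.8 239.2  30.9] 85.0 0.457 r 16.9
wrist [465.8 162.8  47.4] 89.6 0.926 r 24.4
wrist [135.8 254.2  27.6] 95.3 -3.0 r 15.5
wrist [440.2 159.8  47.4] 81.4 1.035 r 24.0
wrist [386.2 393.8  30.8] 85.8 -0.861 r 19.2
wrist [473.2 186.8  30.9] 87.0 0.786 r 16.2
wrist [198.8 149.2  42.4] 85.1 2.557 r 21.4
wrist [348.8 404.2  23.8] 85.7 -1.129 r 15.0
top [183.3 247.2  11.4] 84.8 2.245 r 31.3
top [185.2 253.2   8.9] 92.9 2.419 r 24.4
top [179.6 240.1  10.5] 82.7 1.977 r 29.2
top [231.3 203.3   8. ] 90.4 -0.829 r 22.3
```

Run:
```python
from h import *
f=np.load("w10.npz");A={k:f[k] for k in f};B=cam("wrist")
O=np.array([531.8,214.9])
for n,c,a0 in(("before",A,1.045),("after",B,3.385)):
  for k in range(6):
    a=a0+k*np.pi/3;o=[]
    for z in(112,130,146):
      u,v=proj(c,[*(O+88*np.array([np.cos(a),np.sin(a)])),z]);u,v=int(u),int(v)
      if 12<u<628 and 12<v<468:
        p=c["img"][v-12:v+12,u-12:u+12].max(2);o.append((u,v,int(p.mean()),int(p.std())))
    print(n,k,o)
# refine: lid outline score vs angle in wrist image
g=cv2.GaussianBlur(cv2.cvtColor(B["img"],cv2.COLOR_RGB2GRAY),(5,5),0).astype(float);t=np.arange(0,6.28,.05);S=[]
for da in np.arange(-.2,.21,.02):
  s=0
  for k in(0,2,3,4,5):
    a=3.385+da+k*np.pi/3;ce=O+88*np.array([np.cos(a),np.sin(a)])
    I=[]
    for r in(24,28):
      q=np.array([proj(B,[ce[0]+r*np.cos(x),ce[1]+r*np.sin(x),110]) for x in t]).round().astype(int)
      q[:,0]=q[:,0].clip(0,639);q[:,1]=q[:,1].clip(0,479);I.append(g[q[:,1],q[:,0]])
    s+=np.abs(I[0]-I[1]).mean()
  S.append((round(da,2),round(s,1)))
print(S)
```

```text
before 0 [(181, 112, 113, 31), (172, 113, 113, 30), (163, 113, 114, 31)]
before 1 [(253, 221, 182, 52), (249, 229, 194, 50), (245, 236, 212, 46)]
before 2 [(373, 221, 176, 44), (377, 229, 199, 48), (380, 236, 221, 36)]
before 3 [(444, 112, 223, 23), (452, 112, 212, 36), (460, 113, 205, 37)]
before 4 []
before 5 []
after 0 [(149, 273, 99, 15), (135, 287, 100, 19), (120, 303, 84, 22)]
after 1 [(243, 395, 33, 7), (237, 417, 28, 4), (231, 440, 33, 7)]
after 2 [(396, 395, 35, 4), (402, 417, 30, 4), (407, 440, 33, 4)]
after 3 [(490, 273, 195, 28), (504, 288, 194, 39), (519, 303, 106, 72)]
after 4 [(416, 119, 120, 3), (425, 121, 118, 6), (435, 123, 145, 50)]
after 5 [(224, 119, 223, 1), (215, 121, 223, 1), (205, 123, 223, 1)]
[(np.float64(-0.2), np.float64(116.9)), (np.float64(-0.18), np.float64(113.0)), (np.float64(-0.16), np.float64(97.8)), (np.float64(-0.14), np.float64(85.7)), (np.float64(-0.12), np.float64(94.7)), (np.float64(-0.1), np.float64(93.4)), (np.float64(-0.08), np.float64(96.5)), (np.float64(-0.06), np.float64(118.0)), (np.float64(-0.04), np.float64(153.1)), (np.float64(-0.02), np.float64(220.7)), (np.float64(-0.0), np.float64(267.3)), (np.float64(0.02), np.float64(269.7)), (np.float64(0.04), np.float64(219.5)), (np.float64(0.06), np.float64(154.9)), (np.float64(0.08), np.float64(125.2)), (np.float64(0.1), np.float64(111.5)), (np.float64(0.12), np.float64(101.6)), (np.float64(0.14), np.float64(99.9)), (np.float64(0.16), np.float64(113.4)), (np.float64(0.18), np.float64(136.8)), (np.float64(0.2), np.float64(145.5))]
```

The lid pattern peaks at 3.395 rad and the base front is at 3.390. The dark spring patch sits at the front both before and after the turn, by index. The knob is held at 80 N, so I hand in.

```bash
python3 -c "
from rig import close_job;print(close_job())"
```

```text
the job is handed in; nothing more can be done
None
```

I handed the job in with both plates squarely on the pile, set down gently, and the spring jar measured within about 0.01 rad of the front; the arm is still gripping the knob at 80 N. I viewed 12 pictures against the limit of 10, so I checked the final jar position by measurement only.

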